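# Fill the dosing cassette and unclip it

## Task

Tip all five scale-inhibitor balls from the blue cup into the open cassette while it sits in its dock, then stand the empty cup upright on the bench and let go of it. Then pinch the cassette's two orange side catches together, lift it level straight up at least 10 cm, balls still inside, and finish while holding it there by the pinched catches. Leave the gauge, the pipe unions and the gasket where they are.

Things in the scene. Friction and masses are not known exactly. Their poses are not given: they have to be found in the camera images.
- cassette_grip (a point): point on the centre line of the loose cream cassette, midway between its two orange catch pads, 97 mm above its underside (23 below its rim). x along its length, y from right to left catch, z up. Outside 104 (x) x 46 (y) x 120 mm high, about 0.2 to 0.35 kg. It starts seated in the dock with 1 mm play, underside 8 mm above the bench, and comes out straight up
- catch_left (a joint): orange catch on the cassette's +y side: upright pad 44 wide (x), 42 high (76 to 118 mm above the cassette's underside), flat outer face 35 mm from the centre line. Slides inward: 0 = sprung out, locked under the dock's lip; 0.0065 = fully in; free from about 0.0055. Spring 3.6 N at 0, 7.5 N fully in. The two pads measure 70 mm across when out, 57 mm when pinched
- cassette_mouth (a point): centre of the cassette's open mouth, level with its rim, 120 mm above its underside (128 mm above the bench when seated); same axes. The opening is 99 (x) x 41 (y) mm, walls 2.5 mm, inner floor 75 mm below the rim. Over each end, beyond 28 mm from the middle along x, flared pouring lips rise 19 mm above the rim and widen the opening to 70 mm (y), out to 66 mm from the middle in x
- catch_right (a joint): the same catch on the -y side of the cassette, outer face 35 mm from the centre line, sliding inward; 0 = out and locked, 0.0065 = pinched in
- dock: fixed grey dosing-unit base with black side rails, 150 (x) x 110 (y) x 55 mm high; origin centre of its underside on the bench, same x and y directions as the seated cassette. The rails' lips hold the cassette's catches down; the catch pads stand 29 to 71 mm above the rails
- cup_mid (a point): loose blue cup, round and slightly flared, with a black straight grip sleeve; point on its axis half-way up (37.5 mm above its foot), z up along the axis. 75 high, outside diameter 59 at the foot and 74 at the rim, wall 3.5; sleeve 69 mm in diameter from 20 to 50 mm above the foot. About 0.1 to 0.16 kg. It starts upright on the bench with the five balls in it
- gauge: bystander: loose brass pressure gauge lying on its back, 70 mm diameter, 31 high, stub to its -x; origin centre of its underside
- union_near: bystander: loose black iron pipe union standing on the bench, 46 mm across, 50 high; origin centre of its underside
- union_far: bystander: the same pipe union, standing in the steel tray
- gasket: bystander: grey gasket ring lying in the steel tray, 64 mm diameter, 8 high; origin centre of its underside
- ball0_center (a point): centre of one of the five loose off-white scale-inhibitor balls, 18 mm diameter, 11 g, rolling freely; all start in the cup
- ball1_center (a point): centre of one of the five loose off-white scale-inhibitor balls, 18 mm diameter, 11 g, rolling freely; all start in the cup
- ball2_center (a point): centre of one of the five loose off-white scale-inhibitor balls, 18 mm diameter, 11 g, rolling freely; all start in the cup
- ball3_center (a point): centre of one of the five loose off-white scale-inhibitor balls, 18 mm diameter, 11 g, rolling freely; all start in the cup
- ball4_center (a point): centre of one of the five loose off-white scale-inhibitor balls, 18 mm diameter, 11 g, rolling freely; all start in the cup
Things that resemble listed ones, but are neither listed nor needed, are in the scene too. There is more than one size of the part that bears cassette_grip; the job needs the larger. Of the things shaped like the part that bears cup_mid, the blue one is meant.

How it is judged:
By the outcome, as a careful person would: the job done as asked, in the order asked, and still so for the second after the job is handed in, while the arm keeps its last pose, push and grip.
It also fails if it takes over 62 s, if anything falls off the work surface, if the arm or the gripper's body presses on something with over 40 N, if the wrist force passes 120 N, or if a joint passes its speed limit or range.

## Robot

A 7-joint arm with a two-finger parallel gripper is mounted at the origin on the work surface. World frame = base frame: x ahead of the robot, y to its left, z up, the work surface at z = 0. Lengths are in m, angles in rad, forces in N, time in s.
With the tool pointing down it reaches from about 0.4 to 0.9 m from the base axis. Payload 5.6 kg.
Tool frame: the origin (TCP) lies midway between the tips of the shut fingers; the grasp point (between the pads) lies 19 mm behind it; y points along the fingers, z is the direction in which the jaws open and shut, and the axes are right-handed (so a half turn about y gives the same grasp; the last joint's range is limited). The gripper opens to 92 mm and grips with 3 to 60 N. Pads are 20 mm wide; open, the fingers measure 128 mm over their backs; the gripper's body (75 mm by 189 mm) begins 69 mm behind the grasp point.
Start: joints at [-1.344, 0.468, -0.012, 1.603, 0.006, 1.071, -0.056], TCP at [0.173, 0.626, 0.215] pointing down, gripper open.
Joint ranges: [-2.53, 2.53], [-0.31, 2.02], [-1.57, 1.55], [0.28, 2.44], [-1.29, 4.43], [0.15, 1.84], [-2.92, 2.92]. Speed limits (rad/s): [2.57, 2.57, 3.14, 3.14, 3.14, 3.14, 3.14].

## Interface

Orientations are given as a 3x3 rotation matrix whose columns are the frame's x, y, z axes.
In Python, from station import env, effector, solver, viewer, workorder, search_frame, tip_of gives the robot as it stands. Calls block until the motion is done:
- env.reach(position, orientation): joint-space move of the TCP to a pose.
- env.movel(position, frame=None, rate=0.15): straight line of the TCP; frame=None keeps the orientation; rate is the mean speed in m/s.
- env.goto_joints(angles): joint-space move.
- effector.release() and effector.grasp(squeeze=None): open the fingers fully, or close them until they stop; squeeze is the grip in N (None keeps the last).
- env.pause(seconds).
- solver.inverse_kinematics(position, orientation): joint angles nearest the present ones, or None.
- env.sense(): the state.
- viewer.read_camera(name): name is "scene" or "side" or "wrist"; returns (picture, depth): 480x640x3 uint8, red, green, blue; 480x640 float32, m along the optical axis (not along the pixel's ray), 0 where there is no reading.
- viewer.camera_info(name): a dict with "intrinsics" (3x3 intrinsics, pixels), "eye" and "rotation" of the camera in the world; the wrist camera has in their place "T_tool_cam" (4x4, takes a point from camera to tool coordinates, whose origin is the TCP and whose axes are the tool frame's). Camera axes: x right, y up, looking along -z (the intrinsics and any distortion apply to the point x, -y, -z); pixel columns grow to the right and rows downward; lengths in m; the calibration is good to about 2 mm. A picture is of the moment at which its call begins: read the wrist's pose just before it. camera_info takes no time and is no camera call.
A pose or a line that the arm cannot do raises env.PlanningError and nothing moves.
- workorder.finish_job(): hands the job in, once; it reports no verdict.
Trained networks look in the newest picture that a camera, given by its name, has taken for a name from the list of things; names that differ only in an ending like _2 or _b are one class to them, and where a whole thing is asked for, a point or a joint stands for the part that bears it (a point fixed in the world has none). Each returns a list of dicts, best first, with "score" (0 to 1); they miss things now and then, are a little off and sometimes report something else, mostly with a low value. They report only what shows in the picture. A call takes as long as a camera call. They do not tell look-alikes from the thing itself.
- search_frame(camera, name): "at" ([x, y, z] in m, in world coordinates, good to about 4 mm: the middle of the surface that is visible of it).
- tip_of(camera, name): "at" ([x, y, z] in m, in world coordinates, good to about 4 mm: a listed point, or the origin of a listed thing).
The state is a dict: "t": time; "joint_positions": joint angles; "joint_velocities": joint speeds; "tau": joint torques, N m; "ee_pos": TCP position; "tcp_rot": TCP orientation; "wrist_force": force on the tool from outside, world axes, zero at the start; "moment": the same for the moment, N m; "gripper_width": finger opening in m.
Only numpy, scipy, OpenCV 4.12 (cv2) and the standard library are available. Lean on these libraries where they do the work, as an engineer would, in place of code of your own. Each camera call takes 0.05 s, during which the arm holds its last target. There are 200 camera calls.

## Working session

There is one attempt and no reset: what is moved stays moved. The work goes in short steps, each a Python script; the robot and the scene stay as the last script left them, time stands still between calls to the robot, and variables do not carry over. Pictures are saved under pics/ and viewed, about 8 in all and at most 12, crops included, and the job is handed in when it is done.

```bash
ls; mkdir -p pics
python3 - <<'E'
from station import env, effector, solver, viewer, workorder, search_frame, tip_of
import cv2, numpy as np
for c in ["scene","side"]:
    im,d=viewer.read_camera(c); cv2.imwrite(f"pics/{c}0.png",im[:,:,::-1])
    np.save(f"pics/{c}0d.npy",d)
    for n in ["cassette_grip","cassette_mouth","dock","cup_mid","gauge","union_near","gasket","catch_left"]:
        print(c,n,[(np.round(r["at"],3).tolist(),round(r["score"],2)) for r in tip_of(c,n)][:4] if n!="catch_left" else [(np.round(r["at"],3).tolist(),round(r["score"],2)) for r in search_frame(c,n)][:4])
    print(viewer.camera_info(c))
s=env.sense();print(s["t"],s["tcp_rot"],s["gripper_width"])
E
```

```text
pics
scene cassette_grip [([0.336, -0.181, 0.071], 0.76), ([0.5, -0.176, 0.105], 0.68)]
scene cassette_mouth [([0.503, -0.171, 0.128], 0.81), ([0.335, -0.181, 0.088], 0.7)]
scene dock [([0.499, -0.174, 0.002], 0.77)]
scene cup_mid [([0.381, 0.197, 0.037], 0.96), ([0.496, 0.16, 0.036], 0.87)]
scene gauge [([0.397, 0.011, -0.002], 0.96)]
scene union_near [([0.607, -0.008, -0.004], 0.92)]
scene gasket [([0.736, 0.045, 0.009], 0.78)]
scene catch_left [([0.355, -0.169, 0.053], 0.63), ([0.469, -0.183, 0.126], 0.55), ([0.61, -0.0, 0.034], 0.36)]
{'intrinsics': array([[482.66292672,   0.        , 320.35186687],
       [  0.        , 482.66292672, 239.0901882 ],
       [  0.        ,   0.        ,   1.        ]]), 'eye': array([0.88774069, 0.51623794, 0.84889372]), 'rotation': array([[-8.43922735e-01, -4.15521147e-01,  3.39317835e-01],
       [ 5.36464344e-01, -6.52895216e-01,  5.34727823e-01],
       [-6.51727134e-04,  6.33300887e-01,  7.73905396e-01]])}
side cassette_grip [([0.339, -0.181, 0.069], 0.69), ([0.506, -0.182, 0.102], 0.58)]
side cassette_mouth [([0.334, -0.183, 0.088], 0.82), ([
[... 223 characters left out ...]
07, 0.005], 0.62)]
side gasket [([0.734, 0.046, 0.01], 0.92)]
side catch_left [([0.361, -0.169, 0.052], 0.63), ([0.471, -0.163, 0.089], 0.51)]
{'intrinsics': array([[554.85384593,   0.        , 322.92119265],
       [  0.        , 554.85384593, 242.14159445],
       [  0.        ,   0.        ,   1.        ]]), 'eye': array([0.47120001, 0.74918325, 0.74926796]), 'rotation': array([[-0.9952406 ,  0.06989956, -0.06789849],
       [-0.09702148, -0.64562388,  0.75746726],
       [ 0.00910974,  0.76044978,  0.64933285]])}
0.9 [[ 9.63803164e-01  9.15610768e-05  2.66614803e-01]
 [-2.66614807e-01  3.07873591e-05  9.63803167e-01]
 [ 8.00384901e-05 -9.99999995e-01  5.40844929e-05]] 0.09190062102790972
```

```bash
python3 -c "
import cv2,numpy as np
a=cv2.imread('pics/scene0.png');b=cv2.imread('pics/side0.png')
cv2.imwrite('pics/b1.png',np.vstack([cv2.resize(a,(800,600))]));cv2.imwrite('pics/b2.png',cv2.resize(b,(800,600)))"
```

```text
(no output)
```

View pics/b1.png

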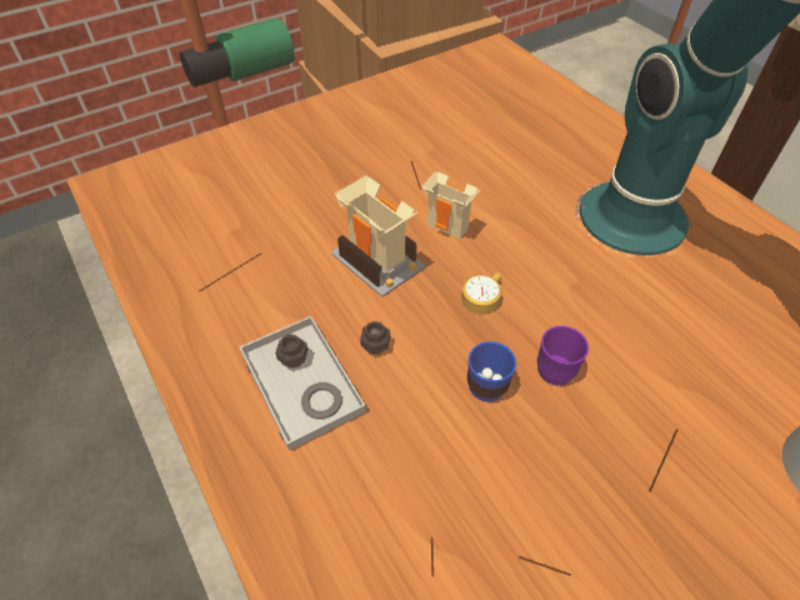

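View pics/b2.png

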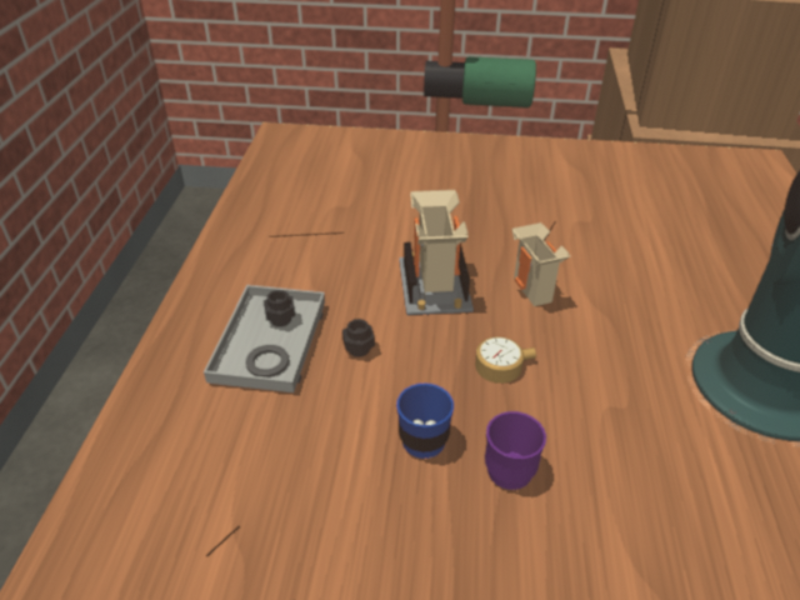

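Blue cup (with the white balls) is at scene pixel (490,370) of the 800-wide picture. The larger cassette, seated in the dock, is at (378,225), and the purple cup and smaller cassette are decoys. Next I'll get the cassette yaw and exact positions from depth.

```bash
cat > h.py <<'E'
import numpy as np, cv2
from station import env, effector, solver, viewer, workorder, search_frame, tip_of
def cloud(cam,d):
    i=viewer.camera_info(cam);K=i["intrinsics"];v,u=np.nonzero(d>0);z=d[v,u]
    p=np.c_[(u-K[0,2])/K[0,0]*z,-(v-K[1,2])/K[1,1]*z,-z]
    return p@i["rotation"].T+i["eye"],v,u
def unit(a): return a/np.linalg.norm(a)
def tool(approach,jaw):
    y=unit(np.array(approach,float));z=np.array(jaw,float);z=unit(z-y*(z@y));return np.c_[np.cross(y,z),y,z]
E
python3 - <<'E'
from h import *
for c in ["scene","side"]:
    im=cv2.imread(f"pics/{c}0.png").astype(int);P,v,u=cloud(c,np.load(f"pics/{c}0d.npy"));b,g,r=im[v,u].T
    near=lambda x,y,R:np.hypot(P[:,0]-x,P[:,1]-y)<R
    def rect(n,m):
        q=P[m]; (cx,cy),(w,h),a=cv2.minAreaRect((q[:,:2]*1000).astype(np.float32)); print(c,n,m.sum(),np.round([cx,cy,w,h,a],1),"z",np.round(np.percentile(q[:,2],[2,50,98])*1000))
    C=near(.502,-.174,.11)
    rect("lips",C&(P[:,2]>.138)&(P[:,2]<.16))
    rect("rails",C&(P[:,2]>.035)&(P[:,2]<.065)&(r<70))
    rect("base",C&(P[:,2]>.005)&(P[:,2]<.06)&(abs(r-b)<40))
    rect("small",near(.336,-.18,.08)&(P[:,2]>.03))
    m=near(.496,.159,.06)&(P[:,2]>.07)&(b>r+20)
    rect("cup rim",m)
    q=P[m]; print(np.round(q.mean(0),4))
    rect("purple",near(.38,.198,.06)&(P[:,2]>.07))
E
```

```text
scene lips 371 [ 502.1 -173.7   77.3  138.3   10.2] z [138. 144. 148.]
scene rails 170 [ 504.1 -170.8   96.5  106.1    9.5] z [36. 47. 57.]
scene base 1340 [ 502.6 -172.5  110.7  152.8   10.2] z [ 6. 24. 57.]
scene small 1214 [ 336.3 -177.7   58.5   99.7   23.7] z [ 32.  76. 102.]
scene cup rim 265 [496.1 159.9  75.   70.9  51.9] z [70. 74. 77.]
[0.4962 0.1594 0.0741]
scene purple 262 [382.6 197.   74.3  71.6  45.1] z [70. 75. 78.]
side lips 530 [ 502.9 -174.2   76.7  138.3   10.5] z [138. 144. 150.]
side rails 362 [ 502.8 -171.2   97.8  109.7   10.9] z [36. 55. 58.]
side base 1770 [ 502.4 -172.1  108.8  151.5   10.6] z [ 6. 26. 58.]
side small 1550 [ 336.1 -178.5   56.8  101.    25.5] z [ 32.  77. 102.]
side cup rim 385 [495.1 159.3  70.3  74.9   5.9] z [70. 75. 78.]
[0.4945 0.1592 0.0742]
side purple 429 [381.6 195.9  71.8  73.7   7.6] z [70. 75. 77.]
```

```bash
cat >> h.py <<'E'
Z=np.array([0,0,1.])
CUP=np.array([.4955,.1596,0]); CAS=np.array([.5025,-.174,0]); A=np.radians(10.4)
J=np.array([np.cos(A),np.sin(A),0]); L=np.array([-np.sin(A),np.cos(A),0])
HG=.037                                   # grasp height on the cup
def up_pose(G,az,pitch,s):                # holding an upright cup, grasp point G
    a=np.array([np.cos(az)*np.cos(pitch),np.sin(az)*np.cos(pitch),-np.sin(pitch)])
    R=tool(a,s*np.array([-np.sin(az),np.cos(az),0])); return G+.019*a,R
def pour_pose(th,lipz,l,pitch,s,az=A):    # cup tilted by th about the level approach, toward -L; lip at l along L
    ax=np.array([np.cos(az),np.sin(az),0]); h=np.array([np.sin(az),-np.cos(az),0])
    c=np.cos(th)*Z+np.sin(th)*h; n=np.cos(th)*h-np.sin(th)*Z
    lip=CAS+l*L+lipz*Z; G=lip-(.075-HG)*c-.037*n
    M=cv2.Rodrigues(ax*th)[0]             # +th about ax takes z to -L side
    p,R=up_pose(np.zeros(3),az,pitch,s); R=M@R; return G+.019*R[:,1],R
E
python3 - <<'E'
from h import *
th=1.;ax=J;print(cv2.Rodrigues(ax*th)[0]@Z, np.cos(th)*Z-np.sin(th)*L)
np.set_printoptions(precision=2,suppress=True,linewidth=150)
G=CUP+HG*Z
for pit in (20,30,40):
  p=np.radians(pit)
  for s in (1,-1):
    for az in (20,40,60):
      a=np.radians(az); P,R=up_pose(G,a,p,s); q=[solver.inverse_kinematics(P-R[:,1]*b,R) for b in (.0,.10)]
      print("pick",pit,s,az,*q)
    for t,z in ((0,.27),(70,.21),(90,.185),(115,.17)):
      P,R=pour_pose(np.radians(t),z,.048,p,s); print("pour",pit,s,t,P,solver.inverse_kinematics(P,R))
E
```

```text
[ 0.15190162 -0.82764685  0.54030231] [ 0.15190162 -0.82764685  0.54030231]
pick 20 1 20 None None
pick 20 1 40 None None
pick 20 1 60 [-0.23  1.03  0.43  2.35  4.22  1.63 -1.58] [ 1.6   1.9  -1.38  2.33  1.34  0.53  2.21]
pour 20 1 0 [ 0.5  -0.09  0.23] None
pour 20 1 70 [ 0.5  -0.07  0.23] None
pour 20 1 90 [ 0.5  -0.08  0.22] None
pour 20 1 115 [ 0.51 -0.1   0.22] [ 0.77  0.87 -0.01  2.4   4.43  1.74  2.85]
pick 20 -1 20 None None
pick 20 -1 40 None None
pick 20 -1 60 [-0.23  1.03  0.43  2.35  4.22  1.63  1.56] [ 1.33  1.28 -0.98  2.33 -1.14  0.28  1.36]
pour 20 -1 0 [ 0.5  -0.09  0.23] None
pour 20 -1 70 [ 0.5  -0.07  0.23] None
pour 20 -1 90 [ 0.5  -0.08  0.22] None
pour 20 -1 115 [ 0.51 -0.1   0.22] [ 0.77  0.87 -0.01  2.4   4.43  1.74 -0.29]
pick 30 1 20 None None
pick 30 1 40 None None
pick 30 1 60 [ 1.23  1.73 -1.35  2.3   1.93  0.47  1.46] [ 1.44  1.53 -1.37  2.36  1.39  0.37  1.91]
pour 30 1 0 [ 0.5  -0.09  0.22] None
pour 30 1 70 [ 0.5  -0.07  0.23] [ 1.79  1.24 -1.32  2.34 -0.96  0.3   2.81]
pour 30 1 90 [ 0.5  -0.08  0.22] [ 1.71  1.24 -1.11  2.28 -1.17  0.59  2.83]
pou
[... 636 characters left out ...]
1  1.71]
pour 40 1 0 [ 0.5  -0.09  0.22] None
pour 40 1 70 [ 0.5  -0.07  0.23] [ 1.63  0.95 -1.1   2.23 -0.98  0.66  2.75]
pour 40 1 90 [ 0.5  -0.07  0.22] [ 1.52  1.04 -0.89  2.17 -1.11  0.93  2.73]
pour 40 1 115 [ 0.5  -0.09  0.22] [ 1.38  1.13 -0.68  2.13 -1.26  1.26  2.63]
pick 40 -1 20 None None
pick 40 -1 40 None None
pick 40 -1 60 [ 1.1   1.49 -1.34  2.3   1.92  0.49 -1.89] [ 1.3   1.22 -1.36  2.36  1.34  0.31 -1.43]
pour 40 -1 0 [ 0.5  -0.09  0.22] None
pour 40 -1 70 [ 0.5  -0.07  0.23] [ 1.48  0.78 -0.89  2.23 -1.18  0.85 -0.23]
pour 40 -1 90 [ 0.5  -0.07  0.22] [ 1.35  0.9  -0.67  2.18 -1.26  1.12 -0.31]
pour 40 -1 115 [ 0.5  -0.09  0.22] [ 1.38  1.13 -0.68  2.13 -1.26  1.26 -0.51]
```

```bash
cat >> h.py <<'E'
def fpour(th,lipz,l,pitch,s,d=1):    # forward pour: tilt about jaw axis; d=+1 pours toward -L from +L end, d=-1 the other
    h=-d*L; az=np.arctan2(h[1],h[0])
    c=np.cos(th)*Z+np.sin(th)*h; n=np.cos(th)*h-np.sin(th)*Z
    G=CAS+d*l*L+lipz*Z-(.075-HG)*c-.037*n
    p,R=up_pose(np.zeros(3),az,pitch,s); R=cv2.Rodrigues(np.cross(Z,h)*th)[0]@R; return G+.019*R[:,1],R
E
python3 - <<'E'
from h import *
np.set_printoptions(precision=2,suppress=True,linewidth=150)
G=CUP+HG*Z
for pit in (25,32,40):
  p=np.radians(pit); s=1
  for az in (-40,-60,-80,-100,60,80,100,120):
      a=np.radians(az); P,R=up_pose(G,a,p,s); q=[solver.inverse_kinematics(P-R[:,1]*b,R) for b in (.0,.10)]
      print("pick",pit,az,*q)
  for d in (1,-1):
    for t,z in ((0,.30),(50,.25),(70,.2),(90,.17),(110,.16)):
      P,R=fpour(np.radians(t),z,.045,p,s,d); print("pour",pit,d,t,P,solver.inverse_kinematics(P,R))
E
```

```text
pick 25 -40 [-1.47  1.01  0.59  2.21  1.19  0.67 -1.37] [-1.58  0.86  0.49  2.21  0.99  0.87 -1.23]
pick 25 -60 [-1.36  1.02  0.56  1.99  0.72  0.9  -1.04] [-1.45  0.93  0.51  1.93  0.63  1.09 -0.98]
pick 25 -80 [-1.23  1.06  0.55  1.78  0.44  1.16 -0.92] [-1.29  1.02  0.52  1.65  0.4   1.35 -0.89]
pick 25 -100 [-1.1   1.13  0.56  1.58  0.23  1.41 -0.9 ] [-1.12  1.13  0.56  1.39  0.2   1.61 -0.88]
pick 25 60 [ 1.3   1.87 -1.36  2.29  1.87  0.48  1.64] [ 1.52  1.71 -1.37  2.35  1.37  0.44  2.06]
pick 25 80 [ 0.75  1.04 -0.66  2.1  -1.1   0.63 -1.94] [ 0.39  0.79 -0.01  2.12 -1.27  1.18 -1.81]
pick 25 100 [-0.01  0.94  0.21  1.93 -1.24  1.38 -1.8 ] [-0.19  1.01  0.66  1.87 -1.28  1.76 -1.74]
pick 25 120 [-0.38  1.12  0.66  1.73 -1.21  1.81 -1.68] [-0.1   1.02  0.43  1.58 -0.99  1.76 -1.83]
pour 25 1 0 [ 0.49 -0.11  0.25] [-1.09  0.5   0.76  2.17  0.91  1.08 -0.82]
pour 25 1 50 [ 0.49 -0.08  0.24] [-0.77  0.16  0.79  2.06  0.18  0.93  0.08]
pour 25 1 70 [ 0.49 -0.08  0.2 ] [-0.56  0.29  0.85  2.01 -0.35  1.    0.66]
pour 25 1 90 [ 0.49 -0.08  0.19] [-0.39  0.53  0.99  1.93 -0.77  1.36  
[... 2921 characters left out ...]
]
pour 40 1 50 [ 0.48 -0.08  0.23] [-0.64  0.21  0.85  2.   -0.18  1.01  0.47]
pour 40 1 70 [ 0.48 -0.08  0.2 ] [-0.45  0.43  0.95  1.95 -0.66  1.25  0.99]
pour 40 1 90 [ 0.49 -0.08  0.19] [-0.22  0.67  0.94  1.86 -0.9   1.62  1.27]
pour 40 1 110 [ 0.49 -0.09  0.2 ] [ 0.25  0.72  0.43  1.72 -0.85  1.75  1.21]
pour 40 -1 0 [ 0.51 -0.24  0.25] [ 0.54  0.71  0.21  1.41 -0.62  1.79 -2.1 ]
pour 40 -1 50 [ 0.52 -0.27  0.23] [-0.48  0.69  1.35  1.8  -0.71  1.26 -1.89]
pour 40 -1 70 [ 0.52 -0.27  0.2 ] [-0.72  0.66  1.36  1.99 -0.52  0.81 -2.12]
pour 40 -1 90 [ 0.52 -0.27  0.19] [-0.15  0.33  0.24  2.1   0.93  0.77  2.68]
pour 40 -1 110 [ 0.52 -0.26  0.2 ] [-0.22  0.46  0.12  2.17  1.31  1.05  2.17]
```

```bash
cat >> h.py <<'E'
PIT=np.radians(28); AZP=np.radians(-97); S=1
def st(m=""):
    s=env.sense(); print(m,"t",round(s["t"],2),"ee",np.round(s["ee_pos"],4),"w",round(s["gripper_width"],4),"F",np.round(s["wrist_force"],1),flush=True); return s
def snap(cam,name):
    im,d=viewer.read_camera(cam); cv2.imwrite(f"pics/{name}.png",im[:,:,::-1]); np.save(f"pics/{name}.npy",d); return im,d
E
python3 - <<'E'
from h import *
G=CUP+HG*Z; P,R=up_pose(G,AZP,PIT,S)
env.reach(P-.12*R[:,1]+.06*Z,R); st("pre")
env.movel(P-.10*R[:,1],R,rate=.2)
env.movel(P,R,rate=.12); st("at")
effector.grasp(30); st("grasp")
env.movel(P+.10*Z,R,rate=.15); st("lift")
snap("side","lift")
E
```

```text
pre t 2.72 ee [0.506  0.2493 0.1445] w 0.0917 F [-0.2  0.  -0.4]
at t 4.21 ee [0.4939 0.144  0.0283] w 0.0923 F [0.3 0.4 0.4]
grasp t 4.68 ee [0.4936 0.1433 0.0282] w 0.0683 F [0.3 1.2 0.9]
lift t 5.5 ee [0.493  0.143  0.1273] w 0.0687 F [-0.9  0.3 -1.1]
```

View pics/lift.png

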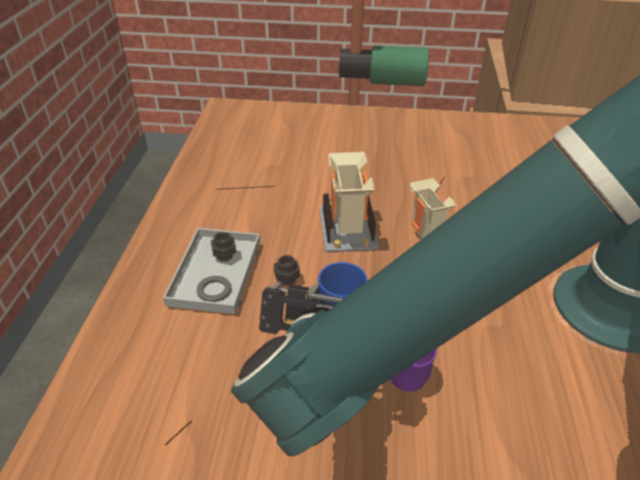

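Run:
```python
from h import *
def pp(t,z,rate):
    P,R=fpour(np.radians(t),z,.047,PIT,S,1); env.movel(P,R,rate=rate)
pp(0,.27,.2); st("over")
pp(30,.24,.08); pp(62,.175,.08); st("62")
for t,r in ((75,.03),(80,.012),(85,.012),(90,.012),(95,.012),(102,.015),(112,.02)):
    pp(t,.163,r)
env.pause(.6); st("112")
snap("scene","pour"); 
for r in search_frame("scene","ball0_center"): print(np.round(r["at"],3),round(r["score"],2))
```

```text
over t 7.04 ee [ 0.4909 -0.107   0.2228] w 0.0687 F [-0.4  0.2 -2. ]
62 t 8.56 ee [ 0.4843 -0.0769  0.1698] w 0.069 F [ 0.6  0.2 -0.5]
112 t 12.82 ee [ 0.4875 -0.0924  0.1994] w 0.0688 F [ 0.2  1.  -0.7]
[0.616 0.003 0.034] 0.31
```

View pics/pour.png

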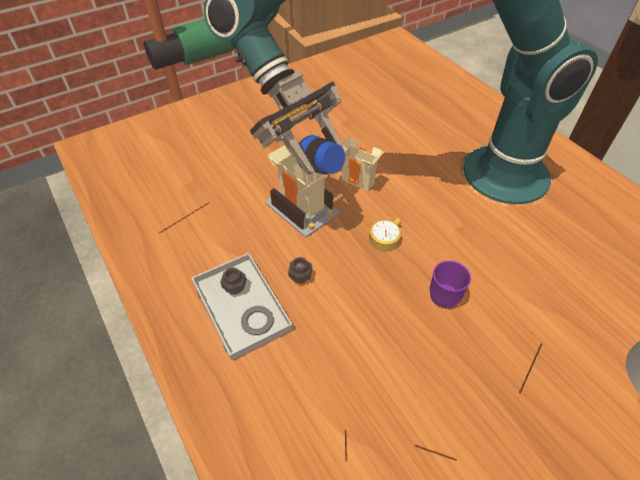

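Cup is at (322,155), tipped over the seated cassette; no stray balls visible on the bench. I'll bring the cup back upright and look into both.

Run:
```python
from h import *
def pp(t,z,rate):
    P,R=fpour(np.radians(t),z,.047,PIT,S,1); env.movel(P,R,rate=rate)
pp(112,.20,.1); pp(62,.23,.08); pp(0,.27,.1)
P,R=up_pose(CUP+HG*Z,AZP,PIT,S)
env.movel(P+.12*Z,R,rate=.25); st("back")
snap("scene","chk"); a=cv2.imread("pics/chk.png")
snap("side","chk2"); b=cv2.imread("pics/chk2.png")
f=lambda im,x,y,w,h:cv2.resize(im[y:y+h,x:x+w],(400,400),interpolation=cv2.INTER_CUBIC)
cv2.imwrite("pics/chkc.png",np.hstack([f(a,230,100,240,240),f(b,260,130,180,180)]))
for c in("scene","side"):
  for r in search_frame(c,"ball0_center"): print(c,np.round(r["at"],3),round(r["score"],2))
```

```text
back t 17.11 ee [0.4933 0.1417 0.1487] w 0.0689 F [-0.2 -0.4 -1.2]
scene [0.735 0.044 0.018] 0.47
```

View pics/chkc.png

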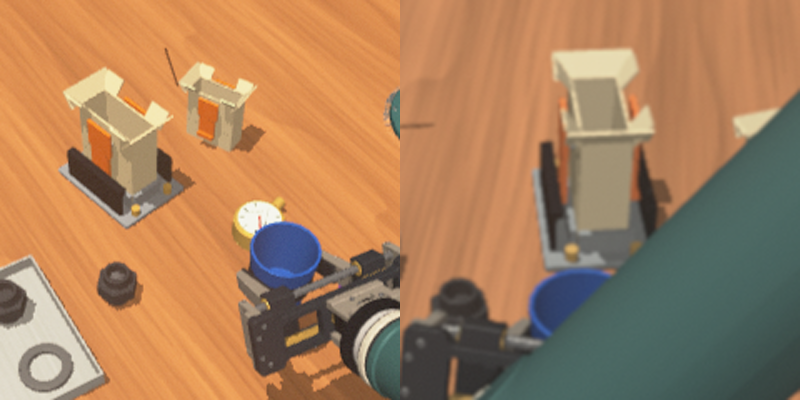

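Cup is empty (crop at 285,250), both catches are in place, and no stray balls show. I'll check the cup rim height and level from depth, then place it.

Run:
```python
from h import *
im=cv2.imread("pics/chk.png").astype(int);P,v,u=cloud("scene",np.load("pics/chk.npy"));b,g,r=im[v,u].T
m=(np.hypot(P[:,0]-.496,P[:,1]-.16)<.06)&(b>r+30)&(P[:,2]>.14)
q=P[m];print(m.sum(),np.percentile(q[:,2],[50,90,97,99]))
t=q[q[:,2]>.185];c,w,a=cv2.minAreaRect((t[:,:2]*1000).astype(np.float32));print(c,w)
print("plane",np.linalg.lstsq(np.c_[t[:,:2],np.ones(len(t))],t[:,2],rcond=None)[0])
Pp,R=up_pose(CUP+HG*Z,AZP,PIT,S)
env.movel(Pp+.02*Z,R,rate=.2); env.movel(Pp+.001*Z,R,rate=.04); st("down")
env.pause(.2); effector.release(); st("rel")
env.movel(Pp-.11*R[:,1],R,rate=.15)
env.movel(Pp-.11*R[:,1]+.15*Z,R,rate=.3); st("away")
# above cassette, tool down, look with wrist camera
T=tool(-Z,J);T2=tool(-Z,-J);tp=CAS+.26*Z
for X in(T,T2): print(np.round(solver.inverse_kinematics(tp,X),2))
print(np.round(env.sense()["joint_positions"],2))
snap("scene","placed")
```

```text
1212 [0.180437   0.19539809 0.19667645 0.19733917]
(496.63543701171875, 157.71005249023438) (74.1801986694336, 72.31041717529297)
plane [0.00731293 0.00844682 0.1874384 ]
down t 18.58 ee [0.4935 0.1429 0.029 ] w 0.0685 F [-0.   0.2 -0.7]
rel t 19.31 ee [0.4935 0.1429 0.0291] w 0.0922 F [ 0.8 -0.  -0.4]
away t 20.84 ee [0.5049 0.2387 0.2295] w 0.0915 F [ 0.  -1.  -0.6]
[-0.47  0.28  0.89  1.88 -0.24  1.09  0.7 ]
[-0.7   0.42  1.26  1.89 -0.44  1.15 -2.24]
[-1.07  0.84  0.42  1.43  0.39  1.76 -0.87]
```

Run:
```python
from h import *
T=tool(-Z,J)
env.reach(CAS+.25*Z,T); s=st("above")
snap("wrist","w1"); print(viewer.camera_info("wrist"))
a=cv2.imread("pics/w1.png"); snap("scene","s3"); b=cv2.imread("pics/s3.png")
cv2.imwrite("pics/w1c.png",np.hstack([cv2.resize(a,(400,300)),cv2.resize(b,(400,300))]))
s=env.sense(); np.savez("pics/w1s.npz",p=s["ee_pos"],R=s["tcp_rot"])
for n in ("cassette_grip","cassette_mouth","ball0_center"): print(n,[(np.round(r["at"],4).tolist(),round(r["score"],2)) for r in tip_of("wrist",n)])
```

```text
above t 22.48 ee [ 0.503  -0.1726  0.2494] w 0.0921 F [ 0.4  0.3 -0.1]
{'intrinsics': array([[333.82593304,   0.        , 323.04157587],
       [  0.        , 333.82593304, 241.62986588],
       [  0.        ,   0.        ,   1.        ]]), 'T_tool_cam': array([[-5.64252129e-04, -9.67501452e-01, -2.52864829e-01,
        -7.15371816e-02],
       [-1.21614279e-04,  2.52864934e-01, -9.67501582e-01,
        -1.68895272e-01],
       [ 9.99999833e-01, -5.15162854e-04, -2.60341569e-04,
         8.83004718e-05],
       [ 0.00000000e+00,  0.00000000e+00,  0.00000000e+00,
         1.00000000e+00]])}
cassette_grip [([0.334, -0.1799, 0.071], 0.91), ([0.4989, -0.1776, 0.1054], 0.84), ([0.4895, -0.1674, 0.0662], 0.55)]
cassette_mouth [([0.5016, -0.1794, 0.1319], 0.82), ([0.3375, -0.1827, 0.089], 0.77)]
ball0_center [([0.5166, -0.2096, 0.0622], 0.63)]
```

View pics/w1c.png

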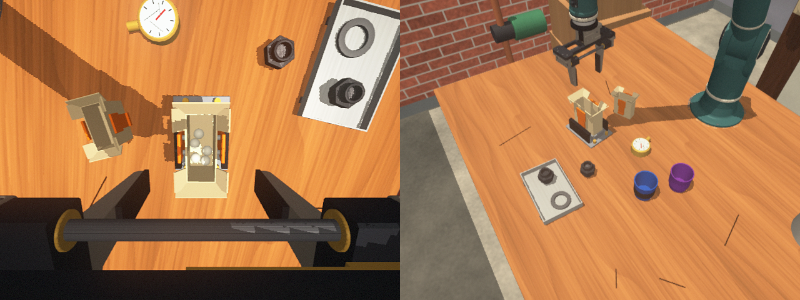

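Balls are visible in the cassette around (200,150) in the left half, and the blue cup stands at (645,183) in the right half. I'll count the balls and refine the cassette pose from this near view.

Run:
```python
from h import *
a=cv2.imread("pics/w1.png");cv2.imwrite("pics/w1z.png",cv2.resize(a[140:330,250:400],(450,570),interpolation=cv2.INTER_CUBIC))
d=np.load("pics/w1.npy");i=viewer.camera_info("wrist");K=i["intrinsics"];T=i["T_tool_cam"];f=np.load("pics/w1s.npz")
v,u=np.nonzero(d>0);z=d[v,u];p=np.c_[(u-K[0,2])/K[0,0]*z,-(v-K[1,2])/K[1,1]*z,-z]
P=(p@T[:3,:3].T+T[:3,3])@f["R"].T+f["p"]
m=(np.hypot(P[:,0]-.502,P[:,1]+.174)<.1)
for n,k in (("lips",(P[:,2]>.138)&(P[:,2]<.16)),("lips+rim",(P[:,2]>.12)&(P[:,2]<.16))):
    print(n,cv2.minAreaRect((P[m&k][:,:2]*1000).astype(np.float32)))
r=a[v,u].astype(int);o=m&(r[:,2]>r[:,0]+90)&(P[:,2]>.1)&(P[:,2]<.135)
q=(P[o]-CAS); print("orange",o.sum(),np.c_[np.percentile(q@J,[2,25,75,98]),np.percentile(q@L,[2,25,75,98])],np.percentile(P[o][:,2],[2,98]))
```

```text
lips ((502.4862060546875, -174.89410400390625), (76.70169067382812, 134.37535095214844), 10.627866744995117)
lips+rim ((502.4862060546875, -174.89410400390625), (76.70169067382812, 134.37535095214844), 10.627866744995117)
orange 791 [[-0.03489488 -0.02125394]
 [-0.03147464 -0.00992654]
 [ 0.03102483  0.01260793]
 [ 0.03420448  0.02127297]] [0.1030208  0.12593464]
```

View pics/w1z.png

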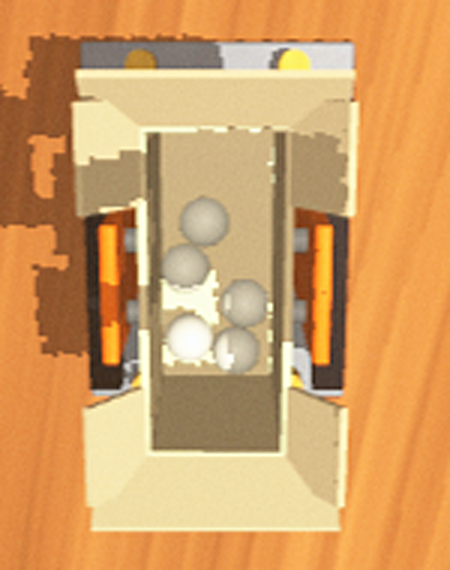

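All five balls are in the cassette, and the pose agrees within 1 mm. Next I pinch and lift.

Run:
```python
from h import *
T=tool(-Z,J); p=CAS+.086*Z
env.movel(p+.06*Z,T,rate=.2); env.movel(p,T,rate=.08); st("at")
effector.grasp(40); env.pause(.3); s=st("pinched")
if s["gripper_width"]<.0585 and s["gripper_width"]>.05:
    env.movel(p+.02*Z,T,rate=.05); st("up2")
    env.movel(p+.13*Z,T,rate=.1); env.pause(.3); s=st("up")
    snap("scene","l1"); snap("side","l2"); snap("wrist","w2")
    a,b,c=[cv2.imread(f"pics/{n}.png") for n in("l1","l2","w2")]
    cv2.imwrite("pics/l.png",np.vstack([np.hstack([cv2.resize(a,(400,300)),cv2.resize(b,(400,300))]),np.hstack([cv2.resize(c,(400,300)),cv2.resize(c[100:340,200:440],(400,300))])]))
    print("rot",np.round(s["tcp_rot"],3).tolist())
```

```text
at t 24.29 ee [ 0.5027 -0.1743  0.0862] w 0.0921 F [ 0.1 -0.3 -0.1]
pinched t 25.26 ee [ 0.5022 -0.1741  0.0866] w 0.0535 F [-2.7  0.1  7.2]
up2 t 25.81 ee [ 0.5026 -0.1738  0.1061] w 0.0537 F [-0.7 -0.7 -4.2]
up t 27.36 ee [ 0.5023 -0.174   0.2157] w 0.0532 F [-0.4  0.1 -4.3]
rot [[0.18, -0.001, 0.984], [-0.984, -0.0, 0.18], [-0.0, -1.0, -0.001]]
```

```bash
ls pics/l.png
```

```text
pics/l.png
```

View pics/l.png

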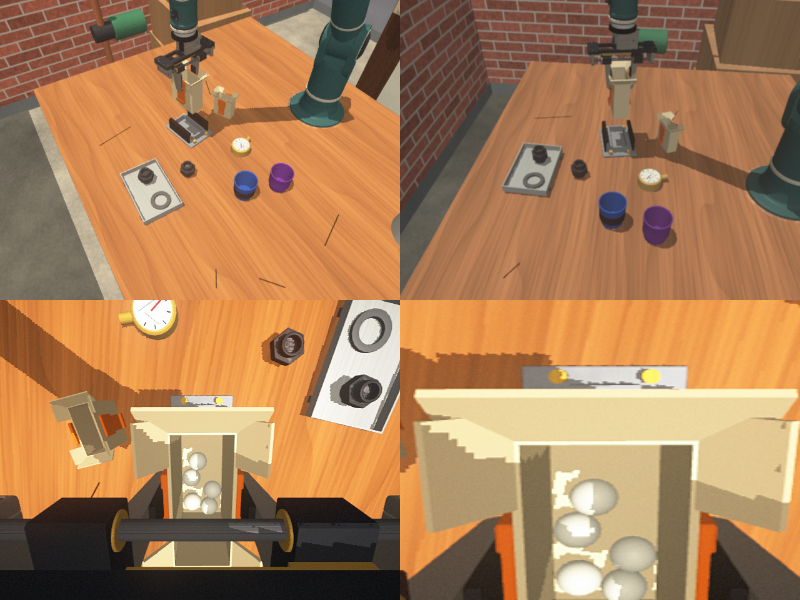

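The cassette is lifted clear of the dock with all five balls visible in it (bottom crop, 550–660, 495–590). I'll check level and height, then hand in.

Run:
```python
from h import *
d=np.load("pics/l2.npy")
for n,c in (("l1","scene"),("l2","side")):
    P,_,_=cloud(c,np.load(f"pics/{n}.npy"));q=P[(np.hypot(*(P[:,:2]-CAS[:2]).T)<.1)]
    l=(q-CAS)@L; j=(q-CAS)@J; k=(abs(j)<.045)&(q[:,2]>.255)&(q[:,2]<.295)
    for e in (1,-1):
        m=k&(e*l>.05)&(e*l<.075); print(c,e,m.sum(),np.percentile(q[m][:,2],[90,97]) if m.sum()>5 else "")
    z=q[(abs(l)<.065)&(abs(j)<.02)&(q[:,2]>.1)&(q[:,2]<.2)][:,2]; print("lowest",np.percentile(z,2) if len(z) else None)
env.pause(.5); s=st("final")
workorder.finish_job()
```

```text
scene 1 161 [0.27684331 0.27789711]
scene -1 1 
lowest 0.13816049115737894
side 1 335 [0.27684053 0.27775081]
side -1 265 [0.27118877 0.27285535]
lowest 0.13918622104821526
final t 28.01 ee [ 0.5025 -0.174   0.216 ] w 0.0534 F [-0.1  0.9 -5.1]
the job is handed in; nothing more can be done
```

The job is done and handed in at about 28 s of the 62 s allowed.

- **Pour:** I gripped the blue cup by its sleeve and tipped it forward over one flared end of the docked cassette. The wrist camera then showed all five balls inside it.
- **Cup:** It came back empty and stands upright at its original spot, released.
- **Lift:** I pinched the two catches with 40 N and raised the cassette straight up about 13 cm. It came free of the dock with all five balls still inside and is being held there. The lowest visible part of it reads about 0.138 m above the bench, which matches the 8 mm start height plus 13 cm.
- **Bystanders:** The gauge, the pipe unions and the gasket look undisturbed in the last pictures; I did not measure them again.

Two readings did not quite agree:
- **Grip width:** The fingers read 53.4 mm apart, against the 57 mm expected with the catches fully in. I put this down to finger compliance under load but did not check it.
- **Level:** The far pouring lip read about 5 mm lower than the near one over roughly 130 mm, a tilt of about 2° if real. The far lip's edge may be partly hidden in that view. The tool itself was within about 0.1° of vertical.

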